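# Last rice cake on the griddle, heat lever to five

### The arm

A 6-joint arm with a two-finger parallel gripper is mounted at the origin on the work surface. World frame = base frame: x ahead of the robot, y to its left, z up, the work surface at z = 0. Lengths are in m, angles in rad, forces in N, time in s.
With the tool pointing down it reaches from about 0.25 to 0.775 m from the base axis. Payload 4 kg.
Tool frame: the origin (TCP) lies midway between the tips of the shut fingers; the grasp point (between the pads) lies 19 mm behind it; z points along the fingers, y is the line along which they close (so a half turn about z gives the same grasp; the last joint's range is limited). The gripper opens to 94 mm and grips with 3 to 60 N. Pads are 16 mm wide; open, the fingers measure 119 mm over their backs; the gripper's body (75 mm by 177 mm) begins 78 mm behind the grasp point.
Start: joints at [-1.216, 0.087, 1.371, -0, 1.684, -0.103], TCP at [0.243, -0.493, 0.206] pointing down, gripper open.
Joint ranges: [-3.1, 3.1], [-0.76, 2.03], [0.27, 2.55], [-1.08, 4.22], [0.17, 2.65], [-2.57, 2.57]. Speed limits (rad/s): [2.79, 2.79, 3.14, 3.14, 3.14, 3.14].

### API

Orientations are given as a unit quaternion [w, x, y, z].
In Python, from plant import robot gives the robot as it stands.
- The arm moves only by the shell command python3 -m crank 'ROWS'. ROWS is JSON, one flat list of numbers, 7 for each row, row after row: the shift along the tool's x, y, z as a fraction of full scale, then the turn, a rotation vector about the tool's x, y, z as a fraction of full scale, then the gripper's target within -1 to 1 (fully open at 1, half-way at 0, shut at -1). A call has 1 to 12 rows; each row shifts and turns the commanded pose from where the row before left it, along the tool's axes as they then stand; what a row does not reach is not made up. Full scale, the value 1, is 0.03 m for a shift and 6 degrees for a turn. A row lasts 1/12 s, in which the tool goes at most 41.7 mm and 7.16 degrees, less where a joint would pass 70% of its speed; a pose out of reach is approached as far as the arm can. A call with a number of a shift or a turn outside -1 to 1 is refused whole. A call with a gripper value outside its range is refused whole. The fingers move at their own pace and stop on an object; the grip force is fixed at half the most. Time passes only in rows, so rows that do not move let the fingers close. It gives the time, the measured TCP pose, the force, the opening and the grip force at its end, in the units of the state.
- robot.state(): the state, without advancing time (a new reading comes with each control period).
- robot.read_camera(name): name is "side" or "top"; returns a dict with "color" (400x640x3 uint8, red, green, blue), "fx", "fy", "cx", "cy" (pixels), "pose" (4x4, takes a point from camera to world coordinates). Camera axes: x right, y down, z forward; pixel columns grow to the right and rows downward; lengths in m; the calibration is good to about 2 mm. A picture is of the moment at which its call begins. There is no depth.
- robot.job_done(): hands the job in; it is judged then, once.
Trained networks look in the newest picture that a camera, given by its name, has taken for a name from the list of things; names that differ only in an ending like _2 or _b are one class to them, and where a whole thing is asked for, a point or a joint stands for the part that bears it (a point fixed in the world has none). Each returns a list of dicts, best first, with "confidence" (0 to 1); they miss things now and then, are a little off and sometimes report something else, mostly with a low value. They report only what shows in the picture. A call takes as long as a camera call. They do not tell look-alikes from the thing itself.
- robot.look_for(camera, target): "point" ([column, row] in pixels, amid what is visible of it).
The state is a dict: "time": time; "joint_pos": joint angles; "joint_velocities": joint speeds; "joint_efforts": joint torques, N m; "position": TCP position; "tcp_rot": TCP orientation; "ft_force": force on the tool from outside, world axes, zero at the start; "moment": the same for the moment, N m; "width": opening from 0.0 (shut) to 1.0 (fully open); "finger_force": force on a finger pad.
Only numpy, scipy, OpenCV 4.12 (cv2) and the standard library are available. Lean on these libraries where they do the work, as an engineer would, in place of code of your own. Each camera call takes 0.05 s, during which the arm holds its last target. There are 200 camera calls.

### The job

Lay the round rice cake from the bamboo board flat in the griddle's empty round well; set it down, do not drop it in. Then turn up the heat: push the thumb lever on the griddle's end up one click at a time, letting it rest a moment in each notch, to the fifth setting counted from off, and at no time past it. Leave the other rice cakes and everything else on the table where they are.

Things in the scene. Friction and masses are not known exactly. Their poses are not given: they have to be found in the camera images.
- griddle: Fixed tabletop griddle, white, 350 mm long (y) x 230 mm (x); its dark plate's top is 80 mm above the table. Origin: centre of its underside; x away from the robot at yaw 0, y left, z up. The plate has three round wells in front (-x) and three oblong wells behind, all 9 mm deep. At its right (-y) end is a low round white console with the heat lever on top. A cord (look only) runs away to +x.
- well_left (a point): Centre of the floor of the left round well (64 mm across, 9 mm deep, its floor 71 mm above the table). Two of the three round wells hold a round rice cake; which one is empty varies.
- well_mid (a point): The same point of the middle round well.
- well_right (a point): The same point of the right round well. Well centres are 105 mm apart.
- cake_mid (a point): Centre (half-way up) of the loose round rice cake to be put in: a hard white disc 58 mm across, 26 mm thick, edges rounded 4 mm, about 60 g, flat on a bamboo board (190 x 100 mm, top 12 mm above the table) left of the griddle, about 90 mm from an oblong spare one. Seated in a well it stands 17 mm proud of the plate, with this point 84 mm above the table.
- cake_a_mid (a point): Centre (half-way up) of a round rice cake of the same size already in a round well.
- cake_b_mid (a point): Centre (half-way up) of the other round rice cake already in a round well.
- block_a_mid (a point): Centre of an oblong rice cake (42 x 62 x 18 mm) in the left oblong well; stands 9 mm proud of the plate.
- block_b_mid (a point): The same in the middle oblong well.
- block_c_mid (a point): The same in the right oblong well.
- block_spare_mid (a point): Centre of the spare oblong rice cake (42 x 62 x 18 mm) on the bamboo board; it stays there.
- lever (a joint): Angle of the heat lever about its upright pivot (rad): 0 at the off stop, on the robot's side; grows anticlockwise seen from above, the tab going round the outside of the console, away from the robot. Seven settings 0.26 apart (0.26 ... 1.82 = end stop), each a sprung notch. 4 to 5 N at the tab moves it; past half-way (0.13) it snaps into the next notch and stays. Starts at off, first or second.
- lever_pivot (a point): The lever's pivot axis, 60 mm above the table, on the console (radius 80 mm, flat top 55 mm above the table). On the console's edge a raised black bar marks off and seven raised black dots mark the settings; a white pointer on the lever shows the present one.
- lever_tab (a point): Centre of the lever's upright black thumb tab, 56 mm from the pivot: 16 mm long (radially), 9 mm thick (along its travel), foot 58 mm and top 89 mm above the table, free on both sides. One notch moves it 14.6 mm. Its x axis points outward along the lever, its y axis the way it travels to higher settings.
- mug: White ceramic mug, 88 mm tall, 82 mm across, on the right; bystander. Origin: centre of its underside.
- bottle: Steel thermal bottle, 68 mm across, 212 mm tall, far right; bystander. Origin: centre of its underside.
- lunchbox: Grey silicone lunch box with four latches, 116 x 196 x 58 mm, on the left, behind the bamboo board; bystander. Origin: centre of its underside.
- spoonrest: Bamboo spoon rest, 75 x 115 x 14 mm, on the right in front; bystander. Origin: centre of its underside.
- soy: Amber glass soy sauce bottle, 64 mm across, 100 mm tall, behind the griddle; bystander. Origin: centre of its underside.
- dish: Small white dish, 96 mm across, 18 mm tall, behind the griddle on the right; bystander. Origin: centre of its underside.
Mind the look-alikes: they are no part of the job. Leave any purple look-alike of the part that bears cake_mid alone.

How it is judged:
By the outcome, as a careful person would: the job done as asked, in the order asked, and still so for the second after the job is handed in, with the robot touching nothing.
It also fails if it takes over 70 s, if anything falls off the work surface, if the arm or the gripper's body presses on something with over 40 N, if the wrist force passes 120 N, or if a joint passes its speed limit or range.

## Working session

There is one attempt and no reset: what is moved stays moved. The work goes in short steps, Python scripts to look and compute and a shell command to move; the robot and the scene stay as the last step left them, time stands still between calls to the robot, and variables do not carry over. Pictures are saved under pics/ and viewed, at most 10 in all, crops included, and the job is handed in when it is done.

```bash
ls; mkdir -p pics
cat > h.py <<'E'
import numpy as np, cv2
from plant import robot
def shot(c,name=None):
    r=robot.read_camera(c)
    if name: cv2.imwrite('pics/'+name,r['color'][:,:,::-1])
    return r
def back(r,p,z):
    T=np.array(r['pose']); d=T[:3,:3]@[(p[0]-r['cx'])/r['fx'],(p[1]-r['cy'])/r['fy'],1]
    return T[:3,3]+d*(z-T[2,3])/d[2]
def proj(r,P):
    T=np.array(r['pose']); c=T[:3,:3].T@(np.array(P)-T[:3,3])
    return [r['fx']*c[0]/c[2]+r['cx'],r['fy']*c[1]/c[2]+r['cy']]
E
python3 - <<'E'
from h import *
R={c:shot(c,c+'1.png') for c in('top','side')}
for c in R: print(c,np.round(R[c]['pose'],3).tolist(),R[c]['fx'])
Z=dict(griddle=.08,cake_mid=.025,cake_a_mid=.084,block_a_mid=.08,block_spare_mid=.021,lever_tab=.075,lever_pivot=.06,well_left=.071,well_mid=.071,well_right=.071)
for n in Z:
  for c in R:
    for d in robot.look_for(c,n)[:4]: print(n,c,np.round(d['point']),round(d['confidence'],2),np.round(back(R[c],d['point'],Z[n]),3)[:2])
print(robot.state())
E
```

```text
pics
top [[-0.039, -0.975, 0.22, 0.248], [-0.999, 0.037, -0.014, -0.058], [0.005, -0.22, -0.975, 1.59], [0.0, 0.0, 0.0, 1.0]] 422.1355233020289
side [[-0.888, -0.36, 0.285, 0.166], [-0.459, 0.7, -0.546, 0.682], [-0.003, -0.616, -0.787, 1.151], [0.0, 0.0, 0.0, 1.0]] 454.5650484459409
griddle top [303. 207.] 0.92 [0.573 0.002]
griddle side [299. 234.] 0.56 [0.537 0.07 ]
cake_mid top [202. 217.] 0.66 [0.559 0.385]
cake_mid top [184. 273.] 0.59 [0.354 0.446]
cake_mid top [241. 269.] 0.46 [0.362 0.237]
cake_mid side [296. 393.] 0.86 [0.348 0.436]
cake_mid side [331. 318.] 0.57 [0.356 0.231]
cake_mid side [341. 131.] 0.23 [ 0.634 -0.417]
cake_mid side [393.  98.] 0.21 [ 0.535 -0.671]
cake_a_mid top [295. 221.] 0.47 [0.521 0.033]
cake_a_mid side [313. 227.] 0.56 [0.512 0.033]
block_a_mid top [258. 201.] 0.74 [0.602 0.165]
block_a_mid top [464. 214.] 0.39 [ 0.522 -0.586]
block_a_mid side [264. 251.] 0.86 [0.595 0.163]
block_spare_mid top [201. 238.] 0.68 [0.482 0.389]
block_spare_mid top [463. 214.] 0.25 [ 0.536 -0.601]
block_spare_mid side [263. 348.] 0.63 [0.475 0.379]
block_spare_mid side
[... 756 characters left out ...]
ray([-1.21612846e+00,  8.71781333e-02,  1.37069545e+00,  2.81040022e-06,
        1.68357444e+00, -1.03098777e-01]), 'joint_velocities': array([ 1.93625214e-03, -1.39342900e-03,  1.03762113e-03, -4.80085108e-05,
        7.23273091e-04,  2.52245054e-04]), 'joint_efforts': array([-1.39242500e-03, -3.40062582e+01, -3.02602029e+01,  7.15580466e-02,
        2.37047119e-02, -1.79951593e-05]), 'position': array([ 0.24307734, -0.49340077,  0.20552015]), 'tcp_rot': array([7.15722340e-05, 9.73920327e-01, 2.26890263e-01, 1.04578435e-05]), 'ft_force': array([ 0.44185044, -0.37782241, -0.13782661]), 'moment': array([ 0.0505537 , -0.01093393,  0.00106725]), 'finger_force': 0.0, 'width': 0.9988735802168935}
```

Run:
```python
import cv2
a=cv2.imread('pics/top1.png')[150:300,150:400]
cv2.imwrite('pics/a1.png',cv2.resize(a,None,fx=3.2,fy=3.2,interpolation=cv2.INTER_CUBIC))
a=cv2.imread('pics/side1.png')[100:400,180:500]
cv2.imwrite('pics/a2.png',cv2.resize(a,None,fx=2,fy=2,interpolation=cv2.INTER_CUBIC))
```

```text
(no output)
```

View pics/a1.png

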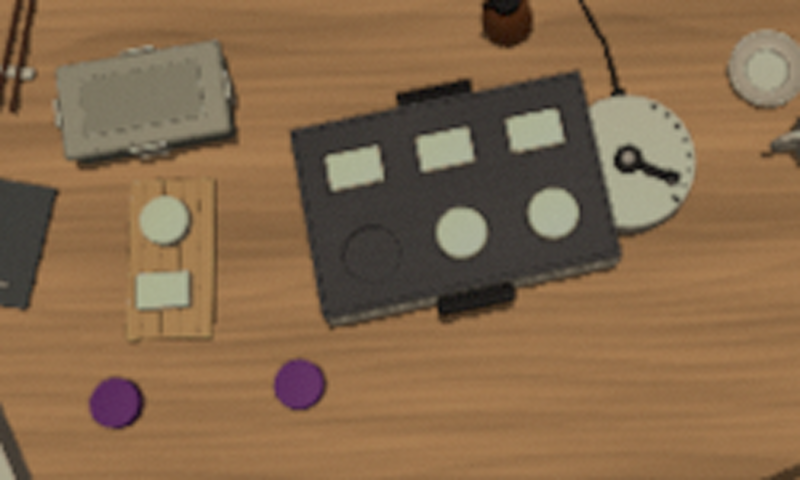

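View pics/a2.png

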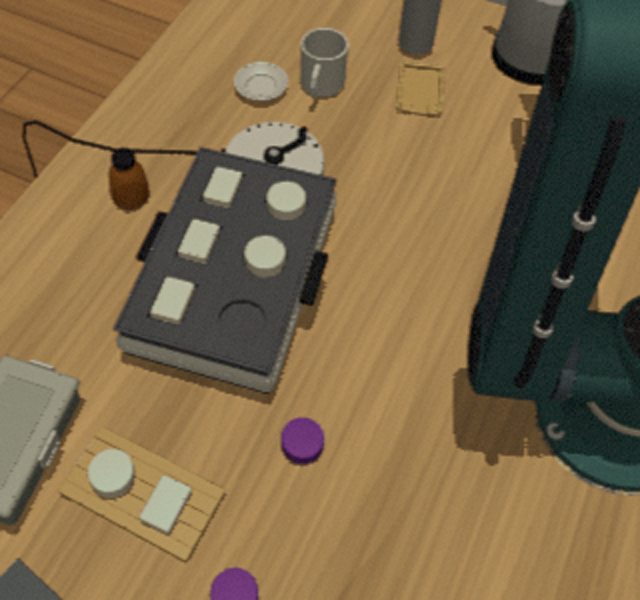

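```bash
cat >> h.py <<'E'
def ortho(r,z,x0,y0,w,hh,s):
    # image: up = +x, left = +y ; x0,y0 centre; s px per m
    W,H=int(w*s),int(hh*s); src=[];dst=[]
    for u,v in((0,0),(W,0),(W,H),(0,H)):
        src.append(proj(r,[x0-(v-H/2)/s,y0-(u-W/2)/s,z]));dst.append((u,v))
    M=cv2.getPerspectiveTransform(np.float32(src),np.float32(dst))
    return cv2.warpPerspective(r['color'],M,(W,H),flags=cv2.INTER_CUBIC)[:,:,::-1].copy()
def cyl(r,x,y,z0,z1,rad):
    a=np.linspace(0,2*np.pi,60); P=[proj(r,[x+rad*np.cos(t),y+rad*np.sin(t),z]) for t in a for z in(z0,z1)]
    m=cv2.moments(cv2.convexHull(np.float32(P))); return np.array([m['m10'],m['m01']])/m['m00']
E
python3 - <<'E'
from h import *
from scipy.optimize import fsolve
R={c:shot(c) for c in('top','side')}
out=[]
for c,r in R.items():
    im=r['color'].astype(int); hsv=cv2.cvtColor(r['color'],cv2.COLOR_RGB2HSV)
    m=((hsv[:,:,1]<60)&(hsv[:,:,2]>100)).astype(np.uint8)
    n,L,S,C=cv2.connectedComponentsWithStats(m)
    for i in range(1,n):
        if 60<S[i,4]<900:
            p=C[i]; q=back(r,p,.084)
            z0,z1=(.08,.097) if q[1]<.25 else (.012,.038)
            f=lambda v:cyl(r,v[0],v[1],z0,z1,.029)-p
            print(c,S[i],np.round(p,1),np.round(fsolve(f,q[:2]),4))
    out.append(np.hstack([ortho(r,.08,.54,.03,.34,.34,1000),ortho(r,.055,.58,-.17,.20,.20,1700)]))
cv2.imwrite('pics/o.png',np.vstack([cv2.resize(o,(800,int(800*o.shape[0]/o.shape[1])))[:300] for o in out])) if 0 else None
g=[ortho(r,.08,.54,.03,.4,.3,1000) for r in R.values()]; k=[ortho(r,.055,.6,-.17,.2,.15,2000) for r in R.values()]
cv2.imwrite('pics/o.png',np.vstack([np.hstack(g),np.hstack(k)]))
E
```

```text
top [378 160  23  23 399] [389.4 170.8] [ 0.6954 -0.3222]
top [495 178  11  12 102] [499.9 183.7] [ 0.6305 -0.7266]
top [392 183  30  17 202] [408.  191.7] [ 0.613  -0.3846]
top [308 184  19  13 192] [316.6 190.2] [ 0.6313 -0.0499]
top [280 190  18  14 196] [288.5 196.2] [0.6128 0.0536]
top [252 195  18  15 197] [260.3 202.1] [0.5945 0.1567]
top [315 209  16  16 201] [322.4 216. ] [ 0.5341 -0.0674]
top [194 211  15  15 169] [201.1 218.4] [0.5545 0.3882]
top [286 215  16  16 205] [293.7 222.1] [0.5158 0.0368]
top [193 235  16  12 175] [200.5 240.3] [0.4716 0.3882]
top [479 256  27  17 241] [489.9 263. ] [ 0.343  -0.6531]
top [456 310  39  18  83] [477.8 317.4] [ 0.1593 -0.5885]
side [536   0  32  32 663] [549.9  12.5] [ 0.1149 -1.4439]
side [464  27  15  21 235] [471.7  37.4] [ 0.3667 -1.1006]
side [331 114  23  30 162] [340.3 128. ] [ 0.6157 -0.367 ]
side [297 131  26  19 394] [309.9 140.2] [ 0.6801 -0.2681]
side [293 161  37  20 434] [310.4 169.6] [ 0.6181 -0.1539]
side [512 162  25   8  67] [524.3 164.3] [ 0.028  -0.4866]
side [319 166  23  22 268] [332.3 178.3] [ 0.5416 -0.1528]
side [282 183  19  21 256] [290.8 192.4] [ 0.6281 -0.0456]
side [313 190  20  20 281] [322.7 198.7] [ 0.5321 -0.0681]
side [269 209  21  23 288] [278.9 219.6] [0.6096 0.0574]
side [302 218  21  20 316] [312.2 226.6] [0.5132 0.0355]
side [255 238  22  24 320] [265.8 248.9] [0.5918 0.1592]
side [239 254  91  40 478] [282.9 279.4] [0.504  0.2185]
side [224 325  23  24 408] [235.  335.8] [0.5525 0.3862]
side [250 338  25  29 419] [262.3 351.6] [0.4695 0.389 ]<stdin>:14: RuntimeWarning: The iteration is not making good progress, as measured by the 
 improvement from the last ten iterations.
```

View pics/o.png

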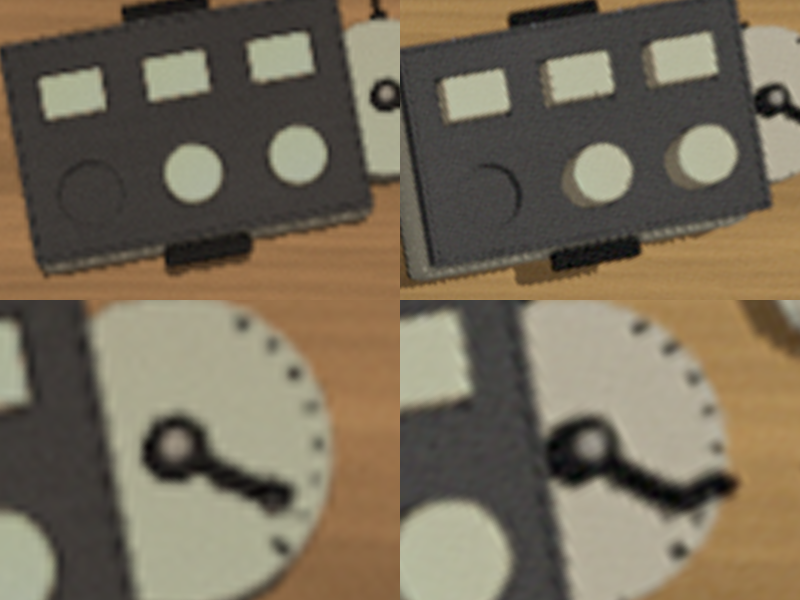

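The loose white cake sits near top-camera pixel (201,218), and the left round well at (266,229) is empty. The lever points at the first dot. The purple discs are the decoys.

```bash
cat > to.py <<'E'
# usage: to.py x y z [yaw_deg] : remaining shift in tool axes, units of 0.03 m; turn about tool z in units of 6 deg
import sys,numpy as np
from h import robot
from scipy.spatial.transform import Rotation as Ro
s=robot.state(); q=s['tcp_rot']; A=Ro.from_quat([q[1],q[2],q[3],q[0]]); v=[float(a) for a in sys.argv[1:]]
X=A.as_matrix()[:,0]; yaw=np.degrees(np.arctan2(X[1],X[0]))
print('t',round(s['time'],2),'pos',np.round(s['position'],4),'yaw',round(yaw,2),'F',np.round(s['ft_force'],1),'w',round(s['width'],3),'ff',s['finger_force'])
if v: print('units',np.round(A.inv().apply(np.array(v[:3])-s['position'])/.03,3),'turn',round(-(v[3]-yaw)/6,3) if len(v)>3 else '')
E
python3 to.py .5535 .387 .2055
python3 -m crank '[0.75,-0.74,0,0,0,0,1, 0.75,-0.74,0,0,0,0,1, 0.75,-0.74,0,0,0,0,1, 0.75,-0.74,0,0,0,0,1, 0.75,-0.74,0,0,0,0,1, 0.75,-0.74,0,0,0,0,1, 0.75,-0.74,0,0,0,0,1, 0.75,-0.74,0,0,0,0,1, 0.75,-0.74,0,0,0,0,1, 0.75,-0.74,0,0,0,0,1]'
python3 to.py .5535 .387 .2055
```

```text
t 1.2 pos [ 0.2431 -0.4934  0.2055] yaw 26.23 F [ 0.3 -0.1 -0.1] w 1.002 ff 0.0
units [ 2.2252e+01 -2.1751e+01 -2.0000e-03] turn 
time: 2.03
position: [0.347, -0.1934, 0.2057]
tcp_rot: [0.0, 0.974, 0.227, 0.0]
ft_force: [0.8, -0.1, 0.7]
width: 1.005
finger_force: 0.0
t 2.03 pos [ 0.347  -0.1934  0.2057] yaw 26.2 F [ 0.8 -0.1  0.7] w 1.005 ff 0.0
units [ 1.4719e+01 -1.4318e+01  2.0000e-03] turn
```

```bash
python3 -m crank '[0.75,-0.73,0,0,0,0,1, 0.75,-0.73,0,0,0,0,1, 0.75,-0.73,0,0,0,0,1, 0.75,-0.73,0,0,0,0,1, 0.75,-0.73,0,0,0,0,1, 0.75,-0.73,0,0,0,0,1, 0.75,-0.73,0,0,0,0,1, 0.75,-0.73,0,0,0,0,1, 0.75,-0.73,0,0,0,0,1, 0.75,-0.73,0,0,0,0,1]' >/dev/null
python3 -m crank '[0.75,-0.73,0,0,0,0,1, 0.75,-0.73,0,0,0,0,1, 0.75,-0.73,0,0,0,0,1, 0.75,-0.73,0,0,0,0,1, 0.75,-0.73,0,0,0,0,1, 0.75,-0.73,0,0,0,0,1, 0.75,-0.73,0,0,0,0,1, 0.75,-0.73,0,0,0,0,1, 0.75,-0.73,0,0,0,0,1, 0,0,0,0,0,0,1, 0,0,0,0,0,0,1]' >/dev/null
python3 to.py .5535 .387 .09
```

```text
t 3.78 pos [0.5461 0.3684 0.2038] yaw 26.34 F [ 0.2 -1.   0.1] w 1.0 ff 0.0
units [ 0.504 -0.448  3.793] turn
```

```bash
python3 -m crank '[0.25,-0.22,0.7,0,0,0,1, 0.25,-0.22,0.7,0,0,0,1, 0,0,0.8,0,0,0,1, 0,0,0.8,0,0,0,1, 0,0,0.8,0,0,0,1, 0,0,0,0,0,0,1, 0,0,0,0,0,0,1, 0,0,0,0,0,0,1]' >/dev/null
python3 to.py .5535 .387 .025
python3 - <<'E'
from h import *
r=shot('side')
cv2.imwrite('pics/b.png',cv2.resize(r['color'][270:400,180:340,::-1],None,fx=4,fy=4))
E
```

```text
t 4.45 pos [0.5548 0.3855 0.0937] yaw 26.18 F [-0.4  0.3 -0.2] w 1.003 ff 0.0
units [-0.023 -0.066  2.288] turn
```

View pics/b.png

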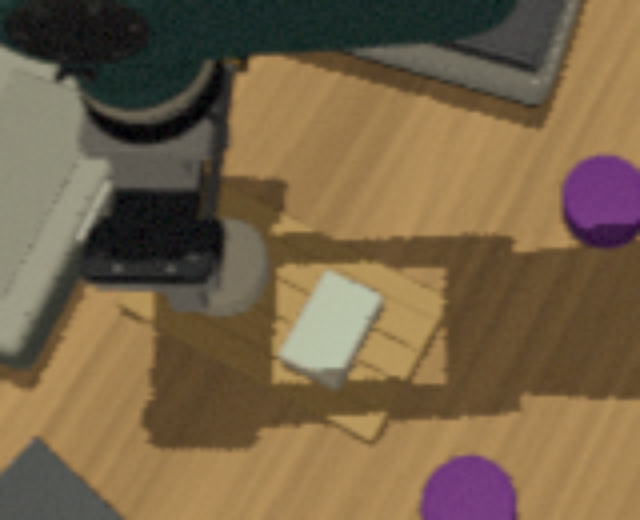

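The gripper hangs over the cake (about pixel (235,268) in the full frame). The fingers are clear of the spare block and the lunchbox, so I descend and grip.

```bash
python3 -m crank '[0,-0.05,0.6,0,0,0,1, 0,0,0.6,0,0,0,1, 0,0,0.6,0,0,0,1, 0,0,0.4,0,0,0,1, 0,0,0.07,0,0,0,1, 0,0,0,0,0,0,1, 0,0,0,0,0,0,1]' >/dev/null
python3 to.py .5535 .387 .025
python3 -m crank '[0,0,0,0,0,0,-1, 0,0,0,0,0,0,-1, 0,0,0,0,0,0,-1, 0,0,0,0,0,0,-1, 0,0,0,0,0,0,-1, 0,0,0,0,0,0,-1, 0,0,0,0,0,0,-1, 0,0,0,0,0,0,-1, 0,0,0,0,0,0,-1, 0,0,0,0,0,0,-1]'
python3 to.py
```

```text
t 5.08 pos [0.5543 0.3877 0.0251] yaw 26.23 F [ 0.2 -0.2 -0.4] w 1.004 ff 0.0
units [-0.034  0.008  0.003] turn 
time: 5.92
position: [0.5534, 0.3871, 0.0235]
tcp_rot: [0.0, 0.974, 0.227, 0.0]
ft_force: [-0.7, -0.2, 1.3]
width: 0.605
finger_force: 30.0
t 5.92 pos [0.5534 0.3871 0.0235] yaw 26.23 F [-0.7 -0.2  1.3] w 0.605 ff 30.000221306690946
```

```bash
python3 -m crank '[0,0,-0.3,0,0,0,-1, 0,0,-0.8,0,0,0,-1, 0,0,-0.8,0,0,0,-1, 0,0,-0.8,0,0,0,-1, 0,0,-0.8,0,0,0,-1, 0,0,-0.8,0,0,0,-1, 0,0,0,0,0,0,-1, 0,0,0,0,0,0,-1]' >/dev/null
python3 to.py .4965 .1395 .15
```

```text
t 6.58 pos [0.5542 0.3878 0.1545] yaw 26.23 F [ 0.1 -0.1 -1.6] w 0.606 ff 29.999767723493278
units [-5.385  6.574  0.125] turn
```

```bash
python3 -m crank '[-0.54,0.65,0,0,0,0,-1, -0.54,0.65,0,0,0,0,-1, -0.54,0.65,0,0,0,0,-1, -0.54,0.65,0,0,0,0,-1, -0.54,0.65,0,0,0,0,-1, -0.54,0.65,0,0,0,0,-1, -0.54,0.65,0,0,0,0,-1, -0.54,0.65,0,0,0,0,-1, -0.54,0.65,0,0,0,0,-1, -0.52,0.65,0,0,0,0,-1, 0,0,0,0,0,0,-1, 0,0,0,0,0,0,-1]' >/dev/null
python3 to.py .4965 .1395 .11
python3 - <<'E'
from h import *
r=shot('side')
cv2.imwrite('pics/c.png',cv2.resize(r['color'][160:310,220:400,::-1],None,fx=4,fy=4))
r=shot('top')
cv2.imwrite('pics/d.png',cv2.resize(r['color'][170:270,220:370,::-1],None,fx=4,fy=4))
E
```

```text
t 7.58 pos [0.4935 0.1401 0.1502] yaw 26.11 F [ 0.7 -0.4  0.1] w 0.608 ff 29.999849076848477
units [0.086 0.064 1.339] turn
```

View pics/c.png

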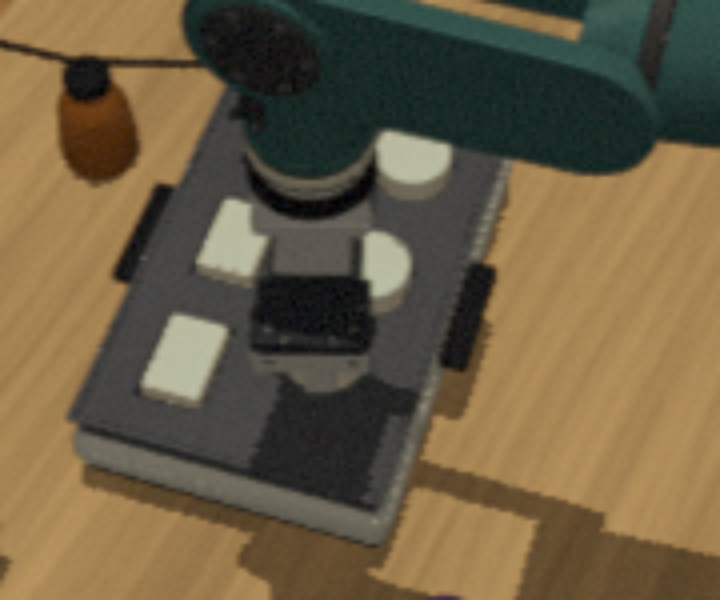

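The cake is held level just above the left round well (about pixel (300,253)). I go down in stages.

```bash
python3 -m crank '[0.08,0.06,0.5,0,0,0,-1, 0,0,0.5,0,0,0,-1, 0,0,0.5,0,0,0,-1, 0,0,0.2,0,0,0,-1, 0,0,0,0,0,0,-1, 0,0,0,0,0,0,-1, 0,0,0,0,0,0,-1]' >/dev/null
for i in 1 2 3; do python3 to.py .4965 .1395 .084; python3 -m crank '[0,0,0,0,0,0,-1]'>/dev/null; done
```

```text
t 8.27 pos [0.4983 0.141  0.1022] yaw 26.27 F [-0.2  0.   0.2] w 0.603 ff 29.999864464625716
units [-0.077  0.017  0.607] turn 
t 8.35 pos [0.4985 0.1408 0.1026] yaw 26.25 F [ 0.2  0.2 -0.3] w 0.603 ff 29.999933091457933
units [-0.081  0.009  0.619] turn 
t 8.43 pos [0.4984 0.1406 0.1025] yaw 26.24 F [ 0.4 -0.5 -0.1] w 0.606 ff 29.99984692200087
units [-0.073  0.006  0.616] turn
```

```bash
python3 -m crank '[-0.07,0,0.2,0,0,0,-1, 0,0,0.1,0,0,0,-1, 0,0,0,0,0,0,-1, 0,0,0,0,0,0,-1]'
python3 -m crank '[0,0,0.06,0,0,0,-1, 0,0,0.06,0,0,0,-1,0,0,0,0,0,0,-1]'
python3 -m crank '[0,0,0.05,0,0,0,-1, 0,0,0.05,0,0,0,-1,0,0,0,0,0,0,-1]'
```

```text
time: 8.85
position: [0.4953, 0.1393, 0.0918]
tcp_rot: [-0.0, 0.974, 0.227, -0.001]
ft_force: [0.3, -0.5, -0.9]
width: 0.605
finger_force: 30.0
time: 9.1
position: [0.4956, 0.1394, 0.0883]
tcp_rot: [0.0, 0.974, 0.227, -0.0]
ft_force: [0.2, -0.4, 0.1]
width: 0.604
finger_force: 30.0
time: 9.35
position: [0.4956, 0.1394, 0.0854]
tcp_rot: [0.0, 0.974, 0.227, -0.0]
ft_force: [1.0, -0.2, -0.6]
width: 0.601
finger_force: 30.0
```

```bash
for i in 1 2; do python3 -m crank '[0,0,0.025,0,0,0,-1,0,0,0,0,0,0,-1]'|grep -E "pos|for"; done
```

```text
position: [0.4958, 0.1394, 0.0849]
ft_force: [0.1, -0.2, -0.4]
finger_force: 30.0
position: [0.4958, 0.1395, 0.0842]
ft_force: [0.4, 0.6, -0.4]
finger_force: 30.0
```

```bash
for i in 1 2; do python3 -m crank '[0,0,0.025,0,0,0,-1,0,0,0,0,0,0,-1]'|grep -E "pos|for"; done
```

```text
position: [0.4957, 0.1394, 0.0834]
ft_force: [0.5, -0.2, -1.1]
finger_force: 30.0
position: [0.4957, 0.1394, 0.0826]
ft_force: [-0.5, 1.0, 0.3]
finger_force: 30.0
```

```bash
for i in 1 2; do python3 -m crank '[0,0,0.02,0,0,0,-1,0,0,0,0,0,0,-1,0,0,0,0,0,0,-1]'|grep -E "pos|for"; done
```

```text
position: [0.4958, 0.1395, 0.0824]
ft_force: [-1.0, 0.4, 0.5]
finger_force: 30.0
position: [0.4959, 0.1395, 0.0824]
ft_force: [-3.0, -1.1, 6.0]
finger_force: 30.0
```

Contact shows as 6 N upward, so the cake is on the floor. I release, lift, and look.

```bash
python3 -m crank '[0,0,0,0,0,0,0.7,0,0,0,0,0,0,0.7,0,0,0,0,0,0,0.7,0,0,0,0,0,0,0.7,0,0,0,0,0,0,0.7,0,0,0,0,0,0,0.7]'
python3 -m crank '[0,0,-0.3,0,0,0,0.7,0,0,-0.5,0,0,0,0.7,0,0,-0.9,0,0,0,0.7,0,0,-0.9,0,0,0,0.7,0,0,-0.9,0,0,0,0.7,0,0,-0.5,0,0,0,0.7]' >/dev/null
python3 to.py .55 -.26 .2 -15
```

```text
time: 11.02
position: [0.4957, 0.1394, 0.0813]
tcp_rot: [0.0, 0.974, 0.227, -0.0]
ft_force: [-0.7, 0.8, 0.6]
width: 0.849
finger_force: 0.0
t 11.52 pos [0.4971 0.1397 0.2061] yaw 26.23 F [-0.3  0.2 -0.3] w 0.849 ff 0.0
units [-4.309 12.731  0.202] turn 6.872
```

```bash
python3 - <<'E'
from h import *
a=shot('top')['color'][190:250,240:350,::-1]; b=shot('side')['color'][170:300,230:370,::-1]
cv2.imwrite('pics/e.png',np.hstack([cv2.resize(a,(400,218)),np.zeros((218,10,3),np.uint8),cv2.resize(b,(235,218))]) if 0 else np.vstack([cv2.resize(a,(560,305)),cv2.resize(b,(560,520))[:290]]))
E
python3 to.py .5527 -.1951 .2
```

```text
t 11.62 pos [0.4979 0.1399 0.2063] yaw 26.23 F [ 0.8  0.2 -0.1] w 0.849 ff 0.0
units [-3.298 10.822  0.209] turn
```

View pics/e.png

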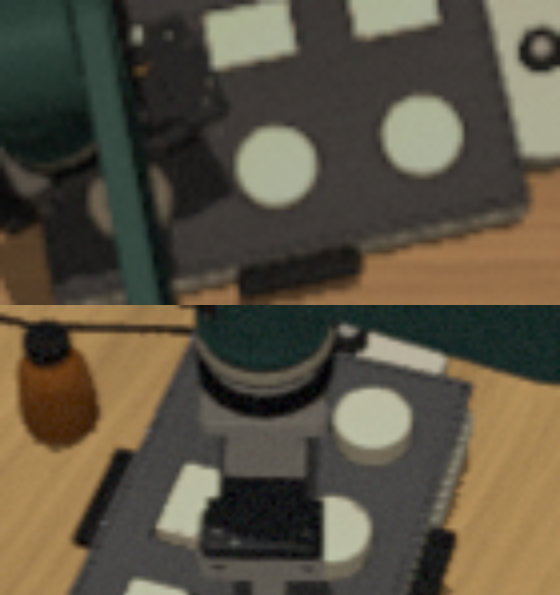

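The arm mostly hides the cake, so I move to the lever and check from there.

```bash
python3 -m crank '[-0.28,0.9,0,0,0,0,-1,-0.28,0.9,0,0,0,0,-1,-0.28,0.9,0,0,0,0,-1,-0.28,0.9,0,0,0,0,-1,-0.28,0.9,0,0,0,0,-1,-0.28,0.9,0,0,0,0,-1,-0.28,0.9,0,0,0,0,-1,-0.28,0.9,0,0,0,0,-1,-0.28,0.9,0,0,0,0,-1,-0.28,0.9,0,0,0,0,-1,-0.28,0.9,0,0,0,0,-1,-0.2,0.9,0,0,0,0,-1]' >/dev/null
python3 -m crank '[0,0,0,0,0,0.9,-1,0,0,0,0,0,0.9,-1,0,0,0,0,0,0.9,-1,0,0,0,0,0,0.9,-1,0,0,0,0,0,0.9,-1,0,0,0,0,0,0.9,-1,0,0,0,0,0,0.9,-1,0,0,0,0,0,0.9,-1,0,0,0,0,0,0.9,-1,0,0,0,0,0,0.9,-1,0,0,0,0,0,0,-1,0,0,0,0,0,0,-1]' >/dev/null
python3 to.py .5527 -.1951 .1 -28.7
python3 - <<'E'
from h import *
from scipy.optimize import fsolve
for c in('top','side'):
    r=shot(c,c+'9.png'); hsv=cv2.cvtColor(r['color'],cv2.COLOR_RGB2HSV)
    n,L,S,C=cv2.connectedComponentsWithStats(((hsv[:,:,1]<60)&(hsv[:,:,2]>100)).astype(np.uint8))
    for i in range(1,n):
        if 100<S[i,4]<450:
            q=back(r,C[i],.084)
            if -.08<q[1]<.42 and .4<q[0]<.66: print(c,S[i],np.round(fsolve(lambda v:cyl(r,v[0],v[1],.08,.097,.029)-C[i],q[:2]),4))
E
```

```text
t 13.62 pos [ 0.5502 -0.1944  0.2002] yaw -27.63 F [-0.2  0.4 -0.1] w 0.005 ff 0.0
units [ 0.092 -0.019  3.34 ] turn 0.178
top [308 184  19  14 194] [ 0.6311 -0.0498]
top [280 190  18  14 196] [0.6128 0.0537]
top [251 195  19  15 198] [0.5946 0.1569]
top [315 209  15  16 190] [ 0.5345 -0.0658]
top [286 215  16  16 206] [0.5156 0.0368]
top [257 221  17  16 209] [0.4963 0.1406]
top [193 235  16  12 174] [0.4627 0.3701]
side [281 183  20  21 264] [ 0.6277 -0.0452]
side [313 191  20  19 286] [ 0.5312 -0.0655]
side [269 209  21  23 298] [0.6093 0.0578]
side [302 217  21  22 325] [0.5132 0.0359]
side [255 238  22  24 335] [0.5913 0.1599]
side [290 247  22  23 374] [0.4937 0.14  ]
side [250 338  25  29 421] [0.4524 0.4054]<stdin>:9: RuntimeWarning: The iteration is not making good progress, as measured by the 
 improvement from the last ten iterations.
```

The cake is seated: both cameras put its centre at about (0.495, 0.140), in line with its neighbours. Now the lever.

```bash
python3 -m crank '[0,0,0.8,0,0,0.18,-1,0,0,0.8,0,0,0,-1,0,0,0.8,0,0,0,-1,0,0,0.8,0,0,0,-1,0,0,0.8,0,0,0,-1,0,0,0.4,0,0,0,-1,0,0,0.04,0,0,0,-1,0,0,0,0,0,0,-1,0,0,0,0,0,0,-1]'
python3 to.py .5636 -.2011 .067 -28.7
python3 - <<'E'
from h import *
k=[ortho(shot(c),.055,.6,-.19,.2,.2,1900) for c in('top','side')]
cv2.imwrite('pics/f.png',np.hstack(k))
E
```

```text
time: 14.47
position: [0.5518, -0.1951, 0.07]
tcp_rot: [0.0, 0.969, -0.249, 0.001]
ft_force: [-0.4, 0.9, 0.1]
width: 0.005
finger_force: 0.0
t 14.47 pos [ 0.5518 -0.1951  0.07  ] yaw -28.83 F [-0.4  0.9  0.1] w 0.005 ff 0.0
units [ 0.441 -0.015  0.103] turn -0.021
```

View pics/f.png

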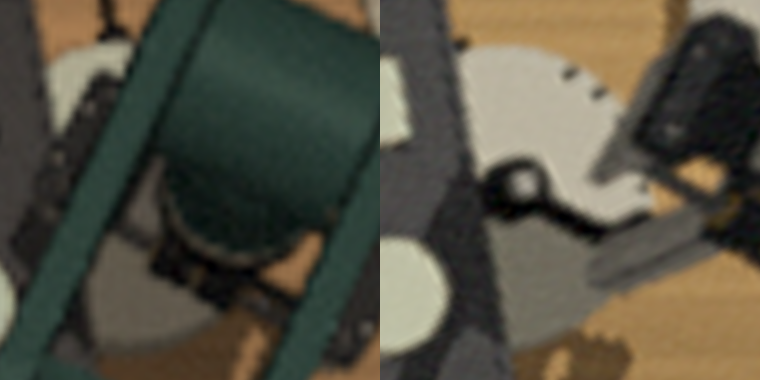

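The side view (right half) shows the shut fingers just behind the tab, at about pixel (610,260) in the crop, with the lever still at the first dot. I push one notch.

```bash
python3 -m crank '[0.2,0,0.05,0,0,0,-1,0.1,0,0,0,0,0,-1,0.1,0,0,0,0,0,-1,0,0,0,0,0,0,-1]'|grep -E "pos|ft"
for i in 1; do python3 -m crank '[0.1,0.01,0,0,0,-0.5,-1,0,0,0,0,0,0,-1]'|grep -E "pos|ft"
python3 -m crank '[0.1,0.01,0,0,0,-0.5,-1,0,0,0,0,0,0,-1]'|grep -E "pos|ft"
python3 -m crank '[0.1,0.01,0,0,0,-0.5,-1,0,0,0,0,0,0,-1]'|grep -E "pos|ft"
done
python3 to.py .574 -.2083 .067 -16
```

```text
position: [0.5616, -0.2007, 0.0672]
ft_force: [-1.0, 0.4, 0.5]
position: [0.5631, -0.2021, 0.067]
ft_force: [-2.1, 0.5, 2.8]
position: [0.5663, -0.2042, 0.0669]
ft_force: [-1.1, -0.3, -0.4]
position: [0.5696, -0.2054, 0.0668]
ft_force: [0.2, -0.7, 0.6]
t 15.4 pos [ 0.5696 -0.2054  0.0668] yaw -19.91 F [ 0.2 -0.7  0.6] w 0.001 ff 0.0
units [ 0.171  0.04  -0.007] turn -0.652
```

```bash
python3 -m crank '[0.06,0.01,0,0,0,-0.3,-1,0,0,0,0,0,0,-1]'|grep -E "pos|ft"
python3 -m crank '[0.06,0.01,0,0,0,-0.3,-1,0,0,0,0,0,0,-1]'|grep -E "pos|ft"
python3 -m crank '[0.05,0.01,0,0,0,0,-1,0,0,0,0,0,0,-1]'|grep -E "pos|ft"
python3 - <<'E'
from h import *
r=shot('side')
for d in robot.look_for('side','lever_tab')[:2]: print(d['point'],d['confidence'],back(r,d['point'],.075))
for k in range(1,6):
    t=np.radians(-133.6+14.9*k); print(k,np.round(proj(r,[.6015+.056*np.cos(t),-.158+.056*np.sin(t),.075]),1))
cv2.imwrite('pics/g.png',cv2.resize(r['color'][140:220,270:390,::-1],None,fx=6,fy=6,interpolation=cv2.INTER_CUBIC))
E
```

```text
position: [0.5711, -0.2061, 0.0669]
ft_force: [-0.3, 0.1, 0.1]
position: [0.5725, -0.2069, 0.0669]
ft_force: [-0.6, 0.1, 0.1]
position: [0.5737, -0.2076, 0.0668]
ft_force: [-0.2, 0.1, 0.0]
[319.0, 175.8] 0.5 [ 0.58780903 -0.1535626   0.075     ]
1 [330.3 165.9]
2 [327.2 163.4]
3 [323.4 161.6]
4 [319.2 160.5]
5 [314.7 160.3]
```

View pics/g.png

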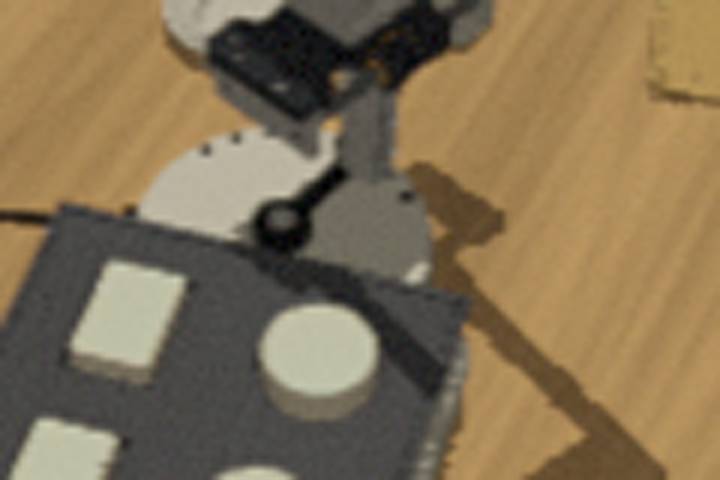

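Run:
```python
from h import *
r=shot('side')
b=back(r,(270+406/6,140+197/6),.055)
for z in(.06,.064):
    h=back(r,(270+282/6,140+222/6),z+.004); e=back(r,(270+338/6,140+174/6),z)
    print(h,e,b,np.degrees(np.arctan2(*(e-h)[1::-1])),np.degrees(np.arctan2(*(b-[.6015,-.158,0])[1::-1])))
for k in (1,2):
    t=np.radians(-133.6+14.9*k)
    print(k,[np.round((np.array(proj(r,[.6015+q*np.cos(t),-.158+q*np.sin(t),.062]))-[270,140])*6) for q in(0,.03,.045)])
```

```text
[ 0.59545785 -0.15475347  0.064     ] [ 0.58585665 -0.20178279  0.06      ] [ 0.54809582 -0.2076843   0.055     ] -101.53857229112057 -137.06658304065493
[ 0.59387875 -0.15167257  0.068     ] [ 0.58431855 -0.19854076  0.064     ] [ 0.54809582 -0.2076843   0.055     ] -101.52907133199379 -137.06658304065493
1 [array([275., 216.]), array([321., 192.]), array([344., 181.])]
2 [array([275., 216.]), array([312., 184.]), array([330., 168.])]
```

The lever is at the second setting (arm angle about -102°, expected -104°). It has rested there, so I push the next notch.

```bash
python3 to.py .5879 -.2138 .067 -1.1
for i in 1; do 
python3 -m crank '[0.1,0.02,0,0,0,-0.5,-1,0,0,0,0,0,0,-1]'|grep -E "pos|ft"
python3 -m crank '[0.1,0.02,0,0,0,-0.5,-1,0,0,0,0,0,0,-1]'|grep -E "pos|ft"
python3 -m crank '[0.1,0.02,0,0,0,-0.5,-1,0,0,0,0,0,0,-1]'|grep -E "pos|ft"
python3 -m crank '[0.1,0.02,0,0,0,-0.5,-1,0,0,0,0,0,0,-1]'|grep -E "pos|ft"
done
python3 to.py .5879 -.2138 .067 -1.1
```

```text
t 16.05 pos [ 0.5736 -0.2076  0.0669] yaw -16.29 F [-0.5  0.6 -0.7] w 0.007 ff 0.0
units [ 0.517  0.063 -0.003] turn -2.532
position: [0.575, -0.2087, 0.0667]
ft_force: [-5.0, 1.2, 1.6]
position: [0.5789, -0.2101, 0.0668]
ft_force: [-1.1, -0.1, -0.2]
position: [0.5825, -0.2116, 0.0669]
ft_force: [0.5, -0.1, 1.4]
position: [0.5854, -0.2127, 0.067]
ft_force: [0.5, -0.2, 0.8]
t 16.72 pos [ 0.5854 -0.2127  0.067 ] yaw -4.35 F [ 0.5 -0.2  0.8] w 0.003 ff 0.0
units [ 0.084  0.029 -0.001] turn -0.541
```

```bash
python3 -m crank '[0,0,0,0,0,-0.5,-1,0,0,0,0,0,0,-1,0,0,0,0,0,0,-1,0,0,0,0,0,0,-1,0,0,0,0,0,0,-1,0,0,0,0,0,0,-1,0,0,0,0,0,0,-1,0,0,0,0,0,0,-1]'|grep ft
python3 to.py .6019 -.2154 .067 13
python3 -m crank '[0.1,0.02,0,0,0,-0.4,-1,0,0,0,0,0,0,-1]'|grep -E "pos|ft"
python3 -m crank '[0.1,0.02,0,0,0,-0.4,-1,0,0,0,0,0,0,-1]'|grep -E "pos|ft"
python3 -m crank '[0.1,0.02,0,0,0,-0.4,-1,0,0,0,0,0,0,-1]'|grep -E "pos|ft"
python3 -m crank '[0.1,0.02,0,0,0,-0.4,-1,0,0,0,0,0,0,-1]'|grep -E "pos|ft"
python3 to.py .6019 -.2154 .067 13
```

```text
ft_force: [-0.6, 0.0, -0.4]
t 17.38 pos [ 0.5848 -0.2124  0.0669] yaw -1.27 F [-0.6  0.  -0.4] w 0.007 ff 0.0
units [ 0.573  0.088 -0.003] turn -2.379
position: [0.5877, -0.2131, 0.0668]
ft_force: [0.1, 0.4, 0.6]
position: [0.5896, -0.2135, 0.0668]
ft_force: [-3.6, 1.4, 3.2]
position: [0.5938, -0.2139, 0.0667]
ft_force: [-1.0, 0.8, 0.4]
position: [0.5975, -0.2143, 0.0668]
ft_force: [-0.3, -0.2, -0.3]
t 18.05 pos [ 0.5975 -0.2143  0.0668] yaw 8.29 F [-0.3 -0.2 -0.3] w 0.004 ff 0.0
units [ 0.14   0.056 -0.005] turn -0.786
```

```bash
python3 -m crank '[0,0,0,0,0,-0.4,-1,0,0,0,0,0,0,-1,0,0,0,0,0,0,-1,0,0,0,0,0,0,-1,0,0,0,0,0,0,-1,0,0,0,0,0,0,-1]'|grep -E "pos|ft"
python3 - <<'E'
from h import *
r=shot('side')
for k in (3,4,5):
    t=np.radians(-133.6+14.9*k)
    print(k,[np.round((np.array(proj(r,[.6015+q*np.cos(t),-.158+q*np.sin(t),.062]))-[290,145])*10) for q in(0,.03,.045)])
cv2.imwrite('pics/i.png',cv2.resize(r['color'][145:190,290:350,::-1],None,fx=10,fy=10,interpolation=cv2.INTER_CUBIC))
E
python3 to.py .6145 -.2137 .067 25
```

```text
position: [0.5969, -0.2143, 0.0669]
ft_force: [0.1, -1.0, 0.2]
3 [array([258., 311.]), array([299., 247.]), array([319., 216.])]
4 [array([258., 311.]), array([276., 241.]), array([285., 207.])]
5 [array([258., 311.]), array([252., 240.]), array([249., 206.])]
t 18.6 pos [ 0.5969 -0.2143  0.0669] yaw 10.72 F [ 0.  -0.5 -0.8] w 0.006 ff 0.0
units [ 0.581  0.089 -0.003] turn -2.381
```

View pics/i.png

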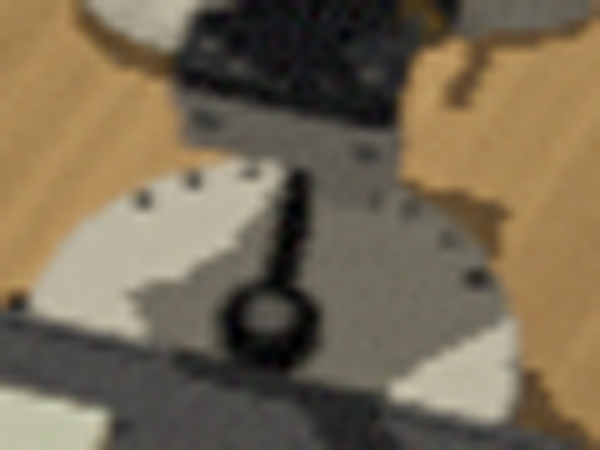

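The image shows the lever on the fourth dot, with three dots left beyond it on the left. One last notch.

```bash
python3 -m crank '[0.1,0.02,0,0,0,-0.4,-1,0.1,0.02,0,0,0,-0.4,-1,0,0,0,0,0,0,-1]'|grep -E "pos|ft"
for i in 1; do
python3 -m crank '[0.06,0.01,0,0,0,-0.3,-1,0,0,0,0,0,0,-1]'|grep -E "pos|ft"
python3 -m crank '[0.06,0.01,0,0,0,-0.3,-1,0,0,0,0,0,0,-1]'|grep -E "pos|ft"
python3 -m crank '[0.06,0.01,0,0,0,-0.3,-1,0,0,0,0,0,0,-1]'|grep -E "pos|ft"
python3 -m crank '[0.06,0.01,0,0,0,-0.3,-1,0,0,0,0,0,0,-1]'|grep -E "pos|ft"
done
python3 to.py .6145 -.2137 .067 25
```

```text
position: [0.6025, -0.2144, 0.0669]
ft_force: [-2.5, -0.3, 2.1]
position: [0.6037, -0.2144, 0.0669]
ft_force: [-3.3, 0.2, 2.0]
position: [0.6063, -0.214, 0.0669]
ft_force: [-1.4, 0.7, 0.4]
position: [0.609, -0.2134, 0.0669]
ft_force: [0.3, 0.5, -1.0]
position: [0.6109, -0.2129, 0.0669]
ft_force: [-0.1, -0.5, 0.8]
t 19.52 pos [ 0.6109 -0.2129  0.0669] yaw 22.69 F [-0.1 -0.5  0.8] w 0.002 ff 0.0
units [ 0.099  0.071 -0.003] turn -0.385
```

```bash
python3 -m crank '[-0.2,0,0,0,0,0,-1,-0.2,0,0,0,0,0,-1,0,0,-0.5,0,0,0,-1,0,0,-0.9,0,0,0,-1,0,0,-0.9,0,0,0,-1,0,0,-0.9,0,0,0,-1,0,0,-0.9,0,0,0,-1,-0.8,0,0,0,0,0,-1,-0.8,0,0,0,0,0,-1,-0.8,0,0,0,0,0,-1,-0.8,0,0,0,0,0,-1,-0.8,0,0,0,0,0,-1]'|grep -E "pos|ft"
python3 -m crank '[-0.8,0,0,0,0,0,-1,-0.8,0,0,0,0,0,-1,-0.8,0,0,0,0,0,-1,-0.8,0,0,0,0,0,-1,0,0,0,0,0,0,-1,0,0,0,0,0,0,-1]'|grep -E "pos|ft"
python3 - <<'E'
from h import *
a=shot('top')['color'][170:270,180:380,::-1]; b=shot('side')['color'][140:240,240:400,::-1]
cv2.imwrite('pics/j.png',np.vstack([cv2.resize(x[:,:160] if x is b else x,(500,250) if x is a else (500,312),interpolation=cv2.INTER_CUBIC) for x in(a,b)]))
E
```

```text
position: [0.4869, -0.2645, 0.1899]
ft_force: [0.0, 0.4, 0.2]
position: [0.3991, -0.3016, 0.1902]
ft_force: [-0.2, 0.6, 0.5]
```

View pics/j.png

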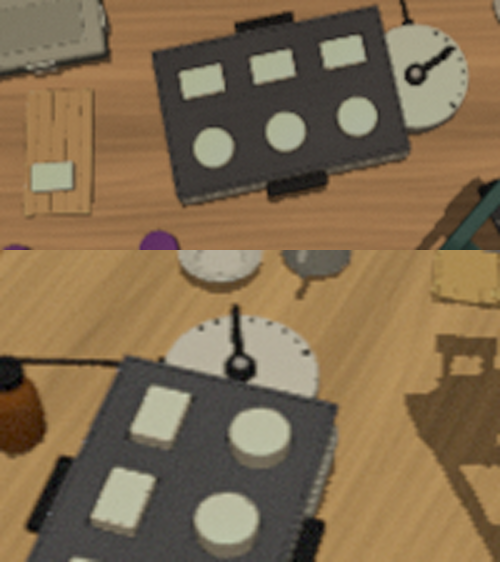

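Run:
```python
from h import *
r=shot('top')
o=ortho(r,.055,.6,-.17,.2,.2,2000); g=o.max(2)
# dark profile on circles around pivot, by angle
for name,z,R in(('dots',.056,.0705),('arm',.062,.035),('tabtop',.085,.056)):
    out=[]
    for d in range(-145,-15,3):
        t=np.radians(d); u,v=proj(r,[.6015+R*np.cos(t),-.158+R*np.sin(t),z])
        out.append((d,int(cv2.getRectSubPix(r['color'].max(2),(1,1),(float(u),float(v)))[0,0])))
    print(name,[x for x in out])
R=shot('side')
for k in (4,5,6):
    t=np.radians(-133.6+14.9*k); print(k,np.round([proj(R,[.6015-.003+q*np.cos(t),-.158+q*np.sin(t),z]) for q,z in((0,.062),(.035,.062),(.056,.085),(.071,.055))],1).tolist())
h=np.array([240+239/500*160,140+(365-250)/3.12]); e=np.array([240+236/500*160,140+(308-250)/3.12]); print(h,e)
```

```text
dots [(-145, 172), (-142, 172), (-139, 163), (-136, 120), (-133, 101), (-130, 142), (-127, 170), (-124, 169), (-121, 156), (-118, 144), (-115, 165), (-112, 170), (-109, 167), (-106, 155), (-103, 146), (-100, 157), (-97, 171), (-94, 162), (-91, 134), (-88, 122), (-85, 154), (-82, 171), (-79, 169), (-76, 142), (-73, 125), (-70, 158), (-67, 170), (-64, 163), (-61, 136), (-58, 93), (-55, 121), (-52, 145), (-49, 159), (-46, 142), (-43, 111), (-40, 145), (-37, 167), (-34, 165), (-31, 132), (-28, 100), (-25, 137), (-22, 162), (-19, 169), (-16, 171)]
arm [(-145, 170), (-142, 170), (-139, 171), (-136, 172), (-133, 172), (-130, 172), (-127, 171), (-124, 171), (-121, 171), (-118, 172), (-115, 172), (-112, 172), (-109, 171), (-106, 171), (-103, 171), (-100, 171), (-97, 171), (-94, 171), (-91, 171), (-88, 172), (-85, 172), (-82, 171), (-79, 165), (-76, 153), (-73, 128), (-70, 92), (-67, 56), (-64, 37), (-61, 28), (-58, 31), (-55, 40), (-52, 64), (-49, 102), (-46, 137), (-43, 159), (-40, 167), (-37, 170), (-34, 171), (-31, 171), (-28, 171), (-25, 171), (-22, 170), (-19, 170), (-16, 171)]
tabtop [(-145, 173), (-142, 173), (-139, 171), (-136, 172), (-133, 173), (-130, 172), (-127, 171), (-124, 171), (-121, 172), (-118, 172), (-115, 170), (-112, 171), (-109, 172), (-106, 171), (-103, 171), (-100, 171), (-97, 170), (-94, 171), (-91, 172), (-88, 171), (-85, 171), (-82, 170), (-79, 169), (-76, 171), (-73, 168), (-70, 153), (-67, 118), (-64, 70), (-61, 31), (-58, 30), (-55, 89), (-52, 136), (-49, 161), (-46, 163), (-43, 168), (-40, 170), (-37, 171), (-34, 165), (-31, 159), (-28, 162), (-25, 169), (-22, 171), (-19, 172), (-16, 170)]
4 [[316.6, 176.4], [318.7, 168.3], [320.0, 158.7], [320.8, 161.7]]
5 [[316.6, 176.4], [315.9, 168.2], [315.5, 158.5], [315.2, 161.4]]
6 [[316.6, 176.4], [313.1, 168.6], [311.0, 159.1], [309.7, 162.2]]
[316.48       176.85897436] [315.52       158.58974359]
```

The dots sit at -133° (off), -118, -103, -89, -74, -59, -43 and -28. The lever arm and tab are at -60°, so it is on the fifth setting. The side view agrees: the tab is at (315.5,158.6), exactly as predicted for the fifth.

```bash
python3 -c "
from plant import robot
print(robot.state()['time'],robot.job_done())"
```

```text
the job is handed in; nothing more can be done
21.2167 None
```

The rice cake lies flat in the left round well and the heat lever rests on the fifth setting, pushed up one notch at a time; the job was handed in at 21.2 s, with no verdict returned.

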